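# Half-aperture exposure check on the line-up light box

## Task

The small camera has to be checked at half light. Leaving the shutter shut, swing the camera on its stiff arm until it stands centred over the light box's window and let go of it, so that it stays there by itself. Then pull the window's sprung shutter open to the half-way mark, never more than three quarters open (the full light would burn the sensor), and finish while still holding it steady at half, with the camera still over the window and the cassette, pen and note pad left where they are.

Things in the scene. Friction and masses are not known exactly. Their poses are not given: they have to be found in the camera images.
- light_box: grey line-up light box, 210 x 140 x 50 mm, fixed to the worktop; origin under its centre on the worktop, z up, its own -x is the front (control knob, red switch), towards the robot. On its top lies the shutter between two aluminium guides (top 8 mm above the box's top face) that run along its x. A post on its left side at (60, 105) mm carries the upright hinge axis of the camera arm; outrigger and post reach to y = 120 mm, the hinge's clamping knob to 130 mm high
- window (a point): centre of the lit window in the top of the light box, 60 x 60 mm, at (60, 0, 50) mm in the box's frame; the shutter covers it when shut. A red mark on each guide stands level with its centre
- pov_camera (a point): small black upright cylindrical camera, 32 mm diameter, lens looking down, clamped in the ring (40 mm diameter, its lug 29 mm past the camera's axis) at the end of the arm. This point lies on its axis, 135 mm above the worktop; the free upper part to be gripped reaches from 114 mm up to its flat top at 169 mm above the worktop, the lens end is 85 mm above the worktop
- cam_arm (a joint): swing of the camera arm about the upright hinge axis at (60, 105) mm in the box's frame, rad; the camera's axis is 105 mm from the hinge. 0 = camera exactly over the window centre; positive swings it to the front of the box: in the box's frame the camera stands at (60 - 105 sin q, 105 - 105 cos q) mm. Range -0.4 to 2.0, no detent; the joint is stiff: it takes about 5 N at the camera to move and stays where it is left
- shutter_pull (a point): black ribbed upright pull on the shutter plate with an orange line across its top, 14 mm along the shutter's travel, 34 mm across, upper edge 84 mm above the worktop (30 mm above the plate); this point is the middle of the pull, 69 mm above the worktop. At (-30 - 1000 q, 0) mm in the box's frame for shutter joint value q in m. 90 mm from the window's centre when shut
- shutter (a joint): opening of the shutter in m: 0 shut, 0.030 half open, 0.060 wide open at its stop; it slides along the box's -x, to the front. A spring shuts it: 4 N when shut, 8.5 N at half, 13 N wide open. The left guide has five marks, at 0, 1/4, 1/2 (broad orange), 3/4 and full travel; the orange line on pull and plate shows the opening against them
- cassette_1: dark tape cassette, 64 x 100 x 12 mm, lying loose on the worktop to the right; not to be disturbed
- pen_ball: white ball pen, 11 x 145 x 9 mm, lying loose on the worktop left of the light box; not to be disturbed
- sticky_pad: yellow note pad, 76 x 76 x 14 mm, lying loose on the worktop right of the light box; not to be disturbed

How it is judged:
On the way, in this order (a step that is already met when the one before it is completed fails the run):
1. the camera stands over the window, let go, with the shutter still shut (horizontal distance between pov_camera and window below 0.015 m and value of joint shutter below 0.008 m and contact force between the fingers and cam_arm below 0.3 N), for 0.2 s.
2. the shutter is held half open under the camera (horizontal distance between pov_camera and window below 0.015 m and value of joint shutter between 0.025 and 0.035 m and contact force between the fingers and shutter above 3 N), for 0.5 s.
At the end, for the whole second after the job is handed in: The fingers hold the shutter's pull at 25 to 35 mm of its 60 mm travel, still, against the spring (at least 3 N on the pull), and the camera, untouched, stands within 15 mm of the window's centre seen from above (all of step 2 and contact force between each of the arm, the fingers and cam_arm below 0.3 N and velocity of joint shutter between -0.01 and 0.01 m/s); the arm keeps its last pose, push and grip.
It fails at once if the shutter is opened more than three quarters (value of joint shutter above 0.045 m).
It fails at once if the shutter is opened while the camera is not over the window (value of joint shutter above 0.015 m and horizontal distance between pov_camera and window above 0.03 m).
It fails at once if a bystander is disturbed (distance of any of cassette_1, pen_ball, sticky_pad from where it was at the start of the episode above 0.02 m).
It also fails if it takes over 48 s, if anything falls off the work surface, if the arm or the gripper's body presses on something with over 40 N, if the wrist force passes 120 N, or if a joint passes its speed limit or range.

## Robot

A 7-joint arm with a two-finger parallel gripper is mounted at the origin on a cart in front of the work surface, level with it; the furniture and walls round the work are solid. World frame = base frame: x ahead of the robot, y to its left, z up, the work surface at z = 0. Lengths are in m, angles in rad, forces in N, time in s.
With the tool pointing down it reaches from about 0.425 to 0.875 m from the base axis. Payload 4.7 kg.
Tool frame: the origin (TCP) lies on the centre line of the jaws, within the pads' length; the fingertips stand ahead of it and the grasp point (between the pads) lies 2 mm behind it (nose_length is the z of the fingertips in the tool frame, in m); z points along the fingers, y is the line along which they close (so a half turn about z gives the same grasp; the last joint's range is limited). The gripper opens to 87 mm and grips with 3 to 60 N. Pads are 19 mm wide; open, the fingers measure 117 mm over their backs; the gripper's body (75 mm by 190 mm) begins 51 mm behind the grasp point.
Start: joints at [-1.133, 0.321, -0.07, 1.45, 0.023, 1.371, -0.057], TCP at [0.267, 0.593, 0.24] pointing down, gripper open.
Joint ranges: [-2.86, 2.86], [-0.3, 2.09], [-1.38, 1.24], [0.06, 2.45], [-1.56, 4.7], [0.09, 2.05], [-2.69, 2.69]. Speed limits (rad/s): [2.57, 2.57, 3.14, 3.14, 3.14, 3.14, 3.14].

## Interface

Orientations are given as a rotation vector (axis times angle).
In Python, from bench import * gives the robot as it stands.
- The arm moves only by the tool send_rows, never from a script. Its arguments are lists of equal length, an entry for each row: "xyz": the shift along the tool's x, y, z in mm, a list of three; "dr": the turn, a rotation vector about the tool's x, y, z in rad, a list of three. A call has exactly 10 rows; each row is the pose to reach, as a shift and turn from the pose commanded when the call began, along the tool's axes at that moment; what a row does not reach only later rows make up. A row lasts 1/12 s, in which the tool goes at most 41.7 mm and 7.16 degrees, less where a joint would pass 70% of its speed; a pose out of reach is approached as far as the arm can. A call with a gripper value outside its range is refused whole. "jaw" is the finger opening in mm, from 0 to 87, set as the call begins (left out, the last holds). The fingers move at their own pace and stop on an object; "grip_force" is the grip in N (left out, the last holds). Time passes only in rows, so rows that repeat a pose let the fingers close, or fill a call up. It gives the time, the measured TCP pose, the force, the opening and the grip force at its end, in the units of the state.
- get_state(): the state, without advancing time (a new reading comes with each control period).
- get_image(name): name is "side" or "top" or "wrist"; returns the picture (384x512x3 uint8, red, green, blue); there is no depth.
- calibration(name): a dict with "vfov" (degrees; the focal length in pixels is half the picture's height over the tangent of half this angle, whatever the lens; pixels are square), "cx", "cy" (the principal point, pixels), "rvec" (rotation vector, rad) and "tvec" (3), from world to camera coordinates, as OpenCV has them; the wrist camera has in their place "hand_eye" (4x4, takes a point from camera to tool coordinates, whose origin is the TCP and whose axes are the flange's). Camera axes: x right, y down, z forward; pixel columns grow to the right and rows downward; lengths in m; the calibration is good to about 2 mm. The wrist camera is an equidistant fisheye: a pixel r from the principal point sees the ray r / f radians off the axis. A picture is of the moment at which its call begins: read the wrist's pose just before it. calibration takes no time and is no camera call.
- close_job(): hands the job in; it is judged then, once.
The state is a dict: "time": time; "joint_positions": joint angles; "qd": joint speeds; "joint_torque": joint torques, N m; "position": TCP position; "tool_rot": TCP orientation; "ft_force": force on the tool from outside, world axes, zero at the start; "torque": the same for the moment, N m; "grip_width": opening from 0.0 (shut) to 1.0 (fully open); "grip_force": force on a finger pad.
Only numpy, scipy, OpenCV 4.12 (cv2) and the standard library are available. Lean on these libraries where they do the work, as an engineer would, in place of code of your own. Each camera call takes 0.05 s, during which the arm holds its last target. There are 200 camera calls.

## Working session

There is one attempt and no reset: what is moved stays moved. The work goes in short steps, Python scripts to look and compute and a tool call to move; the robot and the scene stay as the last step left them, time stands still between calls to the robot, and variables do not carry over. Pictures are saved under pics/ and viewed, at most 10 in all, crops included, and the job is handed in when it is done.

Besides the shell and the picture viewer there is one more tool, called after "Emit:" by a JSON object that holds its "api" and its "payload", one argument or row to a line. send_rows: Moves the arm, as the interface text tells. Its arguments: {"type":"object","properties":{"xyz":{"type":"array"},"dr":{"type":"array"},"jaw":{"type":"number"},"grip_force":{"type":"number"}},"required":["xyz","dr"]}

```bash
mkdir -p pics; python3 - <<'E'
from bench import *
import cv2
s=get_state();print({k:s[k] for k in('time','position','tool_rot','ft_force','grip_width')})
for n in('top','side','wrist'):
    im=get_image(n);c=calibration(n);print(n,c)
    if n!='wrist':cv2.imwrite(f'pics/{n}0.png',cv2.resize(im[:,:,::-1],(800,600),interpolation=cv2.INTER_CUBIC))
E
```

```text
{'time': 0.0, 'position': array([0.26713579, 0.59200497, 0.23845469]), 'tool_rot': array([-6.60673651e-01, -3.07100968e+00,  2.94412659e-03]), 'ft_force': array([ 0.23696123, -0.12806957,  1.00081491]), 'grip_width': 1.0007945864611616}
top {'vfov': 55.98579573661393, 'cx': 258.098162518875, 'cy': 187.88144261970197, 'rvec': array([ 2.13585516, -2.08162685,  0.21917782]), 'tvec': array([0.13187642, 0.49968803, 0.85628567])}
side {'vfov': 52.60058095121282, 'cx': 255.87991504811083, 'cy': 188.707718407854, 'rvec': array([ 0.74241046, -2.28514026,  1.48165631]), 'tvec': array([0.47719282, 0.15893937, 0.95870156])}
wrist {'vfov': 65.70646984690485, 'cx': 253.16575969480135, 'cy': 190.15237386244476, 'hand_eye': array([[-1.06840323e-05, -9.66713646e-01, -2.55860757e-01,
         6.96019752e-02],
       [ 9.99999912e-01, -1.17762452e-04,  4.03182337e-04,
        -1.61270797e-04],
       [-4.19892657e-04, -2.55860730e-01,  9.66713562e-01,
        -1.44557539e-01],
       [ 0.00000000e+00,  0.00000000e+00,  0.00000000e+00,
         1.00000000e+00]])}
```

View pics/top0.png

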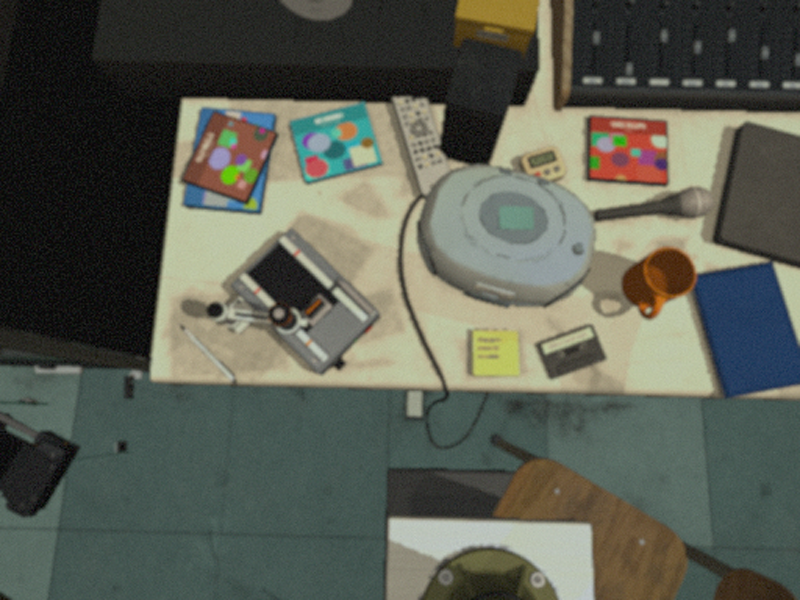

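View pics/side0.png

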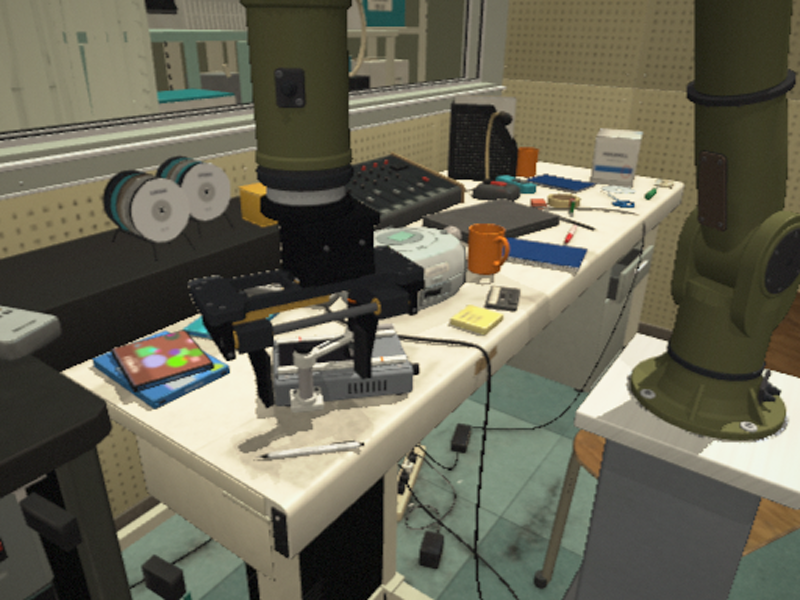

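The top view shows the box at about (305,300), with the hinge near (215,310), the camera near (288,318) and the pull near (318,305). The pen is at the left. The side view shows the gripper above the box.

```bash
cat > h.py <<'E'
from bench import *
import cv2,numpy as np
from scipy.spatial.transform import Rotation as R
def K(c): 
    f=192/np.tan(np.radians(c['vfov'])/2); return np.array([[f,0,c['cx']],[0,f,c['cy']],[0,0,1]])
def ray(n,u,v,pose=None):
    c=calibration(n)
    if n!='wrist':
        M=R.from_rotvec(c['rvec']).as_matrix(); d=M.T@np.linalg.inv(K(c))@[u,v,1]; return -M.T@c['tvec'],d
    f=K(c)[0,0]; x,y=u-c['cx'],v-c['cy']; r=np.hypot(x,y)+1e-9; t=r/f
    d=np.array([np.sin(t)*x/r,np.sin(t)*y/r,np.cos(t)]); H=c['hand_eye']; T=R.from_rotvec(pose[1]).as_matrix()
    return T@H[:3,3]+pose[0],T@H[:3,:3]@d
def at(n,u,v,z,pose=None):
    o,d=ray(n,u,v,pose); return o+d*(z-o[2])/d[2]
def proj(n,P,pose=None):
    c=calibration(n);P=np.atleast_2d(P).astype(float)
    if n!='wrist': return cv2.projectPoints(P,c['rvec'],c['tvec'],K(c),None)[0][:,0]
    T=R.from_rotvec(pose[1]).as_matrix();H=c['hand_eye'];p=(P-pose[0])@T; p=(p-H[:3,3])@H[:3,:3]
    rho=np.hypot(p[:,0],p[:,1])+1e-12;t=np.arctan2(rho,p[:,2]);f=K(c)[0,0]
    return np.c_[c['cx']+f*t*p[:,0]/rho,c['cy']+f*t*p[:,1]/rho]
def pose(): s=get_state(); return np.array(s['position']),np.array(s['tool_rot'])
E
python3 - <<'E'
from h import *
p=pose();print(p,R.from_rotvec(p[1]).as_matrix().round(3))
print(proj('top',[p[0],[0,0,0],[.5,.5,0]]),proj('side',p[0]))
w=get_image('wrist');cv2.imwrite('pics/w0.png',cv2.resize(w[:,:,::-1],(800,600),interpolation=cv2.INTER_CUBIC))
t=get_image('top');cv2.imwrite('pics/tc0.png',cv2.resize(t[135:260,90:260,::-1],(800,588),interpolation=cv2.INTER_CUBIC))
E
```

```text
(array([0.26716141, 0.59212057, 0.23871191]), array([-6.60574959e-01, -3.07110181e+00,  2.28836242e-03])) [[-0.912  0.411 -0.001]
 [ 0.411  0.912 -0.001]
 [-0.    -0.001 -1.   ]]
[[ 18.0860904  279.89194891]
 [313.72767062 398.6651409 ]
 [125.02113094 187.26298068]] [[200.2186706  236.58193764]]
```

View pics/w0.png

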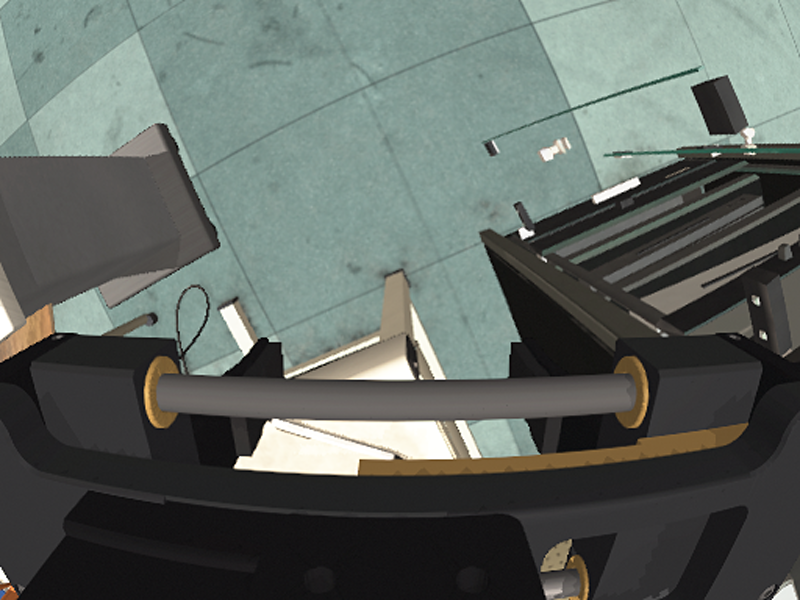

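View pics/tc0.png

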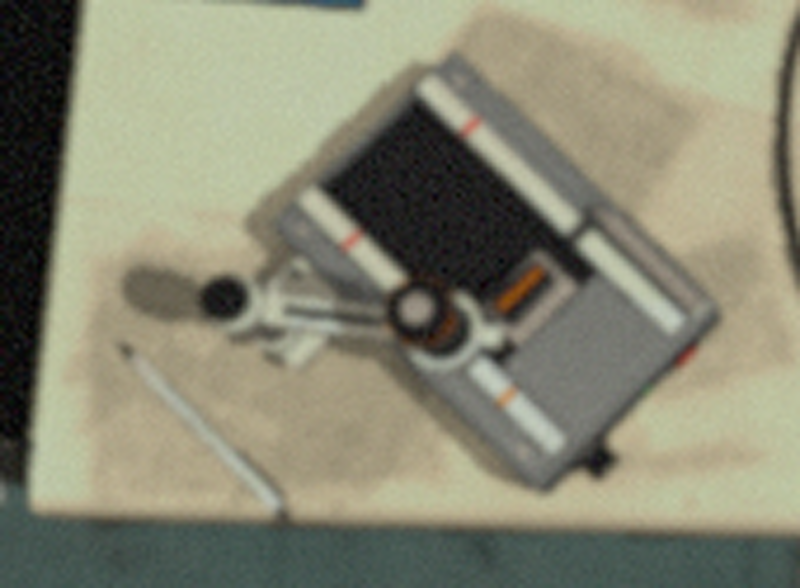

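The crop shows box top corners at about (452,55), (720,310), (543,487) and (282,222), and red window marks at (471,127) and (351,241). The pull line is at (520,287), the camera top at (418,307) and the hinge knob at (225,298).

```bash
cat >> h.py <<'E'
X0=np.array([0.4,0.35,0.9])
def b2w(X,P): 
    P=np.atleast_2d(P)/1000.; c,s=np.cos(X[2]),np.sin(X[2]); return np.c_[X[0]+c*P[:,0]-s*P[:,1],X[1]+s*P[:,0]+c*P[:,1],P[:,2]]
E
python3 - <<'E'
from h import *
from scipy.optimize import least_squares
px=np.array([[452,55],[720,310],[543,487],[282,222],[520,287],[225,298],[411,184]],float)
uv=px/[4.706,4.704]+[90,135]-[.4,.4]
P=np.array([[105,-70,50],[-105,-70,50],[-105,70,50],[105,70,50],[-30,0,84],[60,105,130],[60,0,58]],float)
r=least_squares(lambda X:(proj('top',b2w(X,P))-uv).ravel(),[.45,.4,.9],loss='soft_l1')
X=r.x;print(X,np.degrees(X[2]),r.fun.reshape(-1,2).round(1))
c=at('top',418/4.706+89.6,307/4.704+134.6,.169);w=b2w(X,[60,0,135])[0];h=b2w(X,[60,105,135])[0]
d=np.array(c-X[:3]*[1,1,0])[:2];cs,sn=np.cos(X[2]),np.sin(X[2]);print('cam world',c,'box',d@[cs,sn]*1e3,d@[-sn,cs]*1e3)
xb,yb=d@[cs,sn]*1e3,d@[-sn,cs]*1e3
q=np.arctan2(60-xb,105-yb);print('q',q,np.hypot(60-xb,105-yb),'window',w,'hinge',h,'pull',b2w(X,[-30,0,69]))
for q in np.linspace(q,0,6): print(q,b2w(X,[60-105*np.sin(q),105-105*np.cos(q),135]))
E
```

```text
[0.48591372 0.30466573 0.83194752] 47.66708187306863 [[ 0.1 -2.3]
 [ 1.2 -1.4]
 [-1.1  1.6]
 [-3.7  0.1]
 [ 0.7  0.4]
 [-0.2  0.1]
 [ 0.5  0. ]]
cam world [0.44026655 0.31634972 0.169     ] box -22.103178369752882 41.612846493887346
q 0.9133365422579421 103.72493975907119 window [0.52631996 0.34902039 0.135     ] hinge [0.44869931 0.41973131 0.135     ] pull [[0.4657106 0.2824884 0.069    ]]
0.9133365422579421 [[0.44016289 0.31507888 0.135     ]]
0.7306692338063537 [[0.45931536 0.31526935 0.135     ]]
0.5480019253547652 [[0.47811458 0.31893576 0.135     ]]
0.3653346169031768 [[0.49593501 0.32595611 0.135     ]]
0.1826673084515884 [[0.5121837  0.33609679 0.135     ]]
0.0 [[0.52631996 0.34902039 0.135     ]]
```

```bash
python3 - <<'E'
from h import *
import bench
print([n for n in dir(bench) if n[0]!='_'], getattr(bench,'nose_length',None))
p=pose();T=R.from_rotvec(p[1]).as_matrix()
print((T.T@(np.array([.4402,.3157,.24])-p[0])*1e3).round(1))
y=np.degrees(np.arctan2(T[1,1],T[0,1]));print(y,np.radians(-4.6-y))
E
```

```text
['MotionError', 'calibration', 'close_job', 'get_image', 'get_state', 'nose_length'] 0.017
[-271.4 -181.    -0.8]
65.7201578585491 -1.2273182851538467
```

Emit:
{"api": "send_rows", "payload": {
  "xyz": [
    [-27, -18, 0],
    [-54, -36, 0],
    [-81, -54, 0],
    [-108, -72, 0],
    [-136, -90, 0],
    [-163, -109, 0],
    [-190, -127, 0],
    [-217, -145, 0],
    [-244, -163, 0],
    [-271, -181, 0]
  ],
  "dr": [
    [0, 0, 0.12],
    [0, 0, 0.24],
    [0, 0, 0.36],
    [0, 0, 0.48],
    [0, 0, 0.6],
    [0, 0, 0.72],
    [0, 0, 0.84],
    [0, 0, 0.96],
    [0, 0, 1.08],
    [0, 0, 1.2]
  ],
  "jaw": 87
}}

```text
time: 1.08
position: [0.4405, 0.3146, 0.2397]
tool_rot: [-2.286, -2.155, -0.001]
ft_force: [0.0, 1.1, 0.0]
grip_width: 1.002
grip_force: 0.0
```

Emit:
{"api": "send_rows", "payload": {
  "xyz": [
    [0, 0, 0],
    [0, 0, 0],
    [0, 0, 0],
    [0, 0, 0],
    [0, 0, 0],
    [0, 0, 0],
    [0, 0, 0],
    [0, 0, 0],
    [0, 0, 0],
    [0, 0, 0]
  ],
  "dr": [
    [0, 0, 0.03],
    [0, 0, 0.03],
    [0, 0, 0.03],
    [0, 0, 0.03],
    [0, 0, 0.03],
    [0, 0, 0.03],
    [0, 0, 0.03],
    [0, 0, 0.03],
    [0, 0, 0.03],
    [0, 0, 0.03]
  ]
}}

```text
time: 1.92
position: [0.4399, 0.3162, 0.2396]
tool_rot: [2.311, 2.128, 0.0]
ft_force: [0.3, -0.6, -0.3]
grip_width: 0.995
grip_force: 0.0
```

```bash
python3 - <<'E'
from h import *
p=pose();print(p,get_state()['time'],get_state()['joint_positions'],R.from_rotvec(p[1]).as_matrix().round(3))
X=[.4859,.3047,.832]
P=b2w(X,[[60,0,58],[-30,0,84],[60,105,130]]);print('w',proj('wrist',P,p),'cam',proj('wrist',[.4402,.3157,.169],p))
w=get_image('wrist');cv2.imwrite('pics/w1.png',cv2.resize(w[:,:,::-1],(800,600),interpolation=cv2.INTER_CUBIC))
E
```

```text
(array([0.43986395, 0.31616927, 0.23957025]), array([2.31136725e+00, 2.12766092e+00, 5.51160393e-05])) 1.9167 [-0.88316034  0.08804578  0.22481801  1.72996381 -0.02017042  1.32579735
 -0.73701348] [[ 0.083  0.997  0.   ]
 [ 0.997 -0.083 -0.   ]
 [-0.     0.    -1.   ]]
w [[327.61512657 141.28887145]
 [279.80166253 209.72204816]
 [253.27605993  73.31708568]] cam [[253.44844941 206.87644679]]
```

View pics/w1.png

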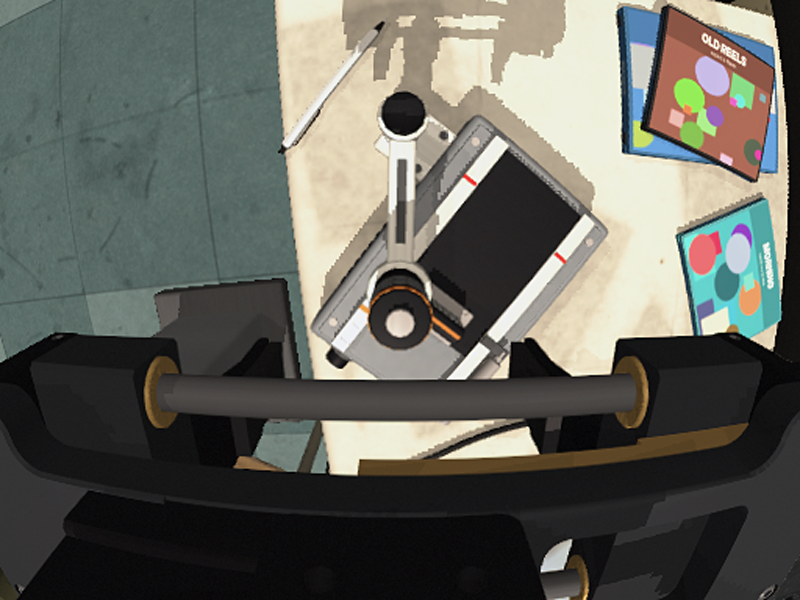

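The camera top is at (400,322), the hinge knob at (403,113) and the red marks at (470,180) and (560,258). All are within a few mm of the prediction. I'll refit with these, then descend.

```bash
python3 - <<'E'
from h import *
from scipy.optimize import least_squares
p=pose()
pt=np.array([[520,287],[225,298],[351,241],[471,127]])/[4.706,4.704]+[89.6,134.6]
pw=np.array([[403,113],[470,180],[560,258]])/1.5625-.3
def f(V):
    X,d=V[:3],V[3]
    a=proj('top',b2w(X,[[-30,0,84],[60,105,130],[60,d,58],[60,-d,58]]))-pt
    b=proj('wrist',b2w(X,[[60,105,130],[60,d,58],[60,-d,58]]),p)-pw
    return np.r_[a.ravel()*2.5,b.ravel()]
r=least_squares(f,[.486,.305,.83,42]);X=r.x;print(X.round(4),r.fun.reshape(-1,2).round(1))
c=at('wrist',400/1.5625-.3,322/1.5625-.3,.169,p);print('cam',c)
w=b2w(X,[60,0,135])[0];h=b2w(X,[60,105,135])[0];d=c[:2]-h[:2];a=np.arctan2(d[1],d[0]);a1=np.arctan2(*(w-h)[1::-1])
print('w',w,'h',h,'rad',np.hypot(*d),'angle',np.degrees([a,a1]),'pull',b2w(X,[-30,0,84]))
T=R.from_rotvec(p[1]).as_matrix();print('shift',(T.T@(np.r_[c[:2],.14]-p[0])*1e3).round(1))
# arc in tool frame
for k in np.linspace(0,1,11):
    t=a+(a1-a)*k;P=h[:2]+.105*np.r_[np.cos(t),np.sin(t)]; print((T.T@np.r_[P-(h[:2]+.105*np.r_[np.cos(a),np.sin(a)]),0]*1e3).round(1),round(-(t-a),3))
E
```

```text
[ 0.4875  0.3056  0.8278 44.1292] [[ 0.8 -0.4]
 [-1.4 -1.8]
 [ 0.5 -1.3]
 [ 0.5 -1.6]
 [-2.1 -0.1]
 [-1.5  0.5]
 [-1.5 -0.1]]
cam [0.44204018 0.31637608 0.169     ]
w [0.52805793 0.34976329 0.135     ] h [0.45073246 0.42079689 0.135     ] rad 0.10478197070988336 angle [-94.75849152 -42.57155966] pull [[0.46717198 0.28348432 0.084     ]]
shift [ 0.4  2.1 99.6]
[0. 0. 0.] -0.0
[0.4 9.6 0. ] -0.091
[ 1.7 19.   0. ] -0.182
[ 3.9 28.3  0. ] -0.273
[ 6.9 37.4  0. ] -0.364
[10.7 46.2  0. ] -0.455
[15.3 54.6  0. ] -0.547
[20.6 62.5  0. ] -0.638
[26.6 69.9  0. ] -0.729
[33.3 76.8  0. ] -0.82
[40.6 83.   0. ] -0.911
```

Emit:
{"api": "send_rows", "payload": {
  "xyz": [
    [0, 2, 10],
    [0, 2, 20],
    [0, 2, 30],
    [0, 2, 40],
    [0, 2, 50],
    [0, 2, 60],
    [0, 2, 70],
    [0, 2, 80],
    [0, 2, 90],
    [0, 2, 99]
  ],
  "dr": [
    [0, 0, 0],
    [0, 0, 0],
    [0, 0, 0],
    [0, 0, 0],
    [0, 0, 0],
    [0, 0, 0],
    [0, 0, 0],
    [0, 0, 0],
    [0, 0, 0],
    [0, 0, 0]
  ]
}}

```text
time: 2.8
position: [0.4418, 0.3158, 0.1394]
tool_rot: [2.312, 2.127, -0.0]
ft_force: [-0.9, -0.2, 0.2]
grip_width: 1.002
grip_force: 0.0
```

Emit:
{"api": "send_rows", "payload": {
  "xyz": [
    [0, 0, 0],
    [0, 0, 0],
    [0, 0, 0],
    [0, 0, 0],
    [0, 0, 0],
    [0, 0, 0],
    [0, 0, 0],
    [0, 0, 0],
    [0, 0, 0],
    [0, 0, 0]
  ],
  "dr": [
    [0, 0, 0],
    [0, 0, 0],
    [0, 0, 0],
    [0, 0, 0],
    [0, 0, 0],
    [0, 0, 0],
    [0, 0, 0],
    [0, 0, 0],
    [0, 0, 0],
    [0, 0, 0]
  ],
  "jaw": 20,
  "grip_force": 25
}}

```text
time: 3.63
position: [0.4418, 0.316, 0.1407]
tool_rot: [-2.312, -2.127, -0.0]
ft_force: [-1.0, -0.4, 0.3]
grip_width: 0.363
grip_force: 25.0
```

Emit:
{"api": "send_rows", "payload": {
  "xyz": [
    [0.4, 9.6, 0],
    [1.7, 19, 0],
    [3.9, 28.3, 0],
    [6.9, 37.4, 0],
    [10.7, 46.2, 0],
    [15.3, 54.6, 0],
    [20.6, 62.5, 0],
    [26.6, 69.9, 0],
    [33.3, 76.8, 0],
    [40.6, 83, 0]
  ],
  "dr": [
    [0, 0, -0.091],
    [0, 0, -0.182],
    [0, 0, -0.273],
    [0, 0, -0.364],
    [0, 0, -0.455],
    [0, 0, -0.547],
    [0, 0, -0.638],
    [0, 0, -0.729],
    [0, 0, -0.82],
    [0, 0, -0.911]
  ]
}}

```text
time: 4.47
position: [0.5284, 0.3476, 0.1406]
tool_rot: [-1.136, -2.929, 0.005]
ft_force: [-2.8, -3.7, 3.7]
grip_width: 0.362
grip_force: 25.0
```

Emit:
{"api": "send_rows", "payload": {
  "xyz": [
    [0, 0, 0],
    [0, 0, 0],
    [0, 0, 0],
    [0, 0, 0],
    [0, 0, 0],
    [0, 0, 0],
    [0, 0, 0],
    [0, 0, 0],
    [0, 0, 0],
    [0, 0, 0]
  ],
  "dr": [
    [0, 0, 0],
    [0, 0, 0],
    [0, 0, 0],
    [0, 0, 0],
    [0, 0, 0],
    [0, 0, 0],
    [0, 0, 0],
    [0, 0, 0],
    [0, 0, 0],
    [0, 0, 0]
  ]
}}

```text
time: 5.3
position: [0.5291, 0.3484, 0.1407]
tool_rot: [1.142, 2.924, 0.0]
ft_force: [4.8, -1.8, -1.5]
grip_width: 0.357
grip_force: 25.0
```

Emit:
{"api": "send_rows", "payload": {
  "xyz": [
    [0, 0, 0],
    [0, 0, 0],
    [0, 0, 0],
    [0, 0, 0],
    [0, 0, 0],
    [0, 0, 0],
    [0, 0, 0],
    [0, 0, 0],
    [0, 0, 0],
    [0, 0, 0]
  ],
  "dr": [
    [0, 0, 0],
    [0, 0, 0],
    [0, 0, 0],
    [0, 0, 0],
    [0, 0, 0],
    [0, 0, 0],
    [0, 0, 0],
    [0, 0, 0],
    [0, 0, 0],
    [0, 0, 0]
  ],
  "jaw": 87
}}

```text
time: 6.13
position: [0.528, 0.3495, 0.1406]
tool_rot: [-1.14, -2.927, -0.0]
ft_force: [0.3, 0.7, -0.1]
grip_width: 0.971
grip_force: 0.0
```

Emit:
{"api": "send_rows", "payload": {
  "xyz": [
    [0, 0, -11],
    [0, 0, -22],
    [0, 0, -33],
    [0, 0, -44],
    [0, 0, -55],
    [0, 0, -66],
    [0, 0, -77],
    [0, 0, -88],
    [0, 0, -99],
    [0, 0, -99]
  ],
  "dr": [
    [0, 0, 0],
    [0, 0, 0],
    [0, 0, 0],
    [0, 0, 0],
    [0, 0, 0],
    [0, 0, 0],
    [0, 0, 0],
    [0, 0, 0],
    [0, 0, 0],
    [0, 0, 0]
  ]
}}

```text
time: 6.97
position: [0.5291, 0.3502, 0.2428]
tool_rot: [1.139, 2.925, 0.006]
ft_force: [0.9, 0.3, 0.6]
grip_width: 0.999
grip_force: 0.0
```

```bash
python3 - <<'E'
from h import *
p=pose();print(p)
X=[.4875,.3056,.8278]
print('w',proj('wrist',b2w(X,[[60,0,169],[60,44,58],[60,-44,58],[-30,0,84]]),p)*1.5625)
w=get_image('wrist');cv2.imwrite('pics/w2.png',cv2.resize(w[:,:,::-1],(800,600),interpolation=cv2.INTER_CUBIC))
T=R.from_rotvec(p[1]).as_matrix();y=np.arctan2(T[1,1],T[0,1]);print('turn about tool z',-((X[2]+np.pi/2)-y))
tgt=b2w(X,[-30,0,80])[0];print((T.T@(tgt-p[0])*1e3).round(1))
E
```

```text
(array([0.52910272, 0.35018463, 0.24279487]), array([1.13928897, 2.92512397, 0.00607522]))
w [[392.93827835 319.20699698]
 [393.02520022 212.06554212]
 [393.14845489 330.40248861]
 [262.2292744  281.35884892]]
turn about tool z -1.5706143080783623
[  0.6 -91.7 162.4]
```

View pics/w2.png

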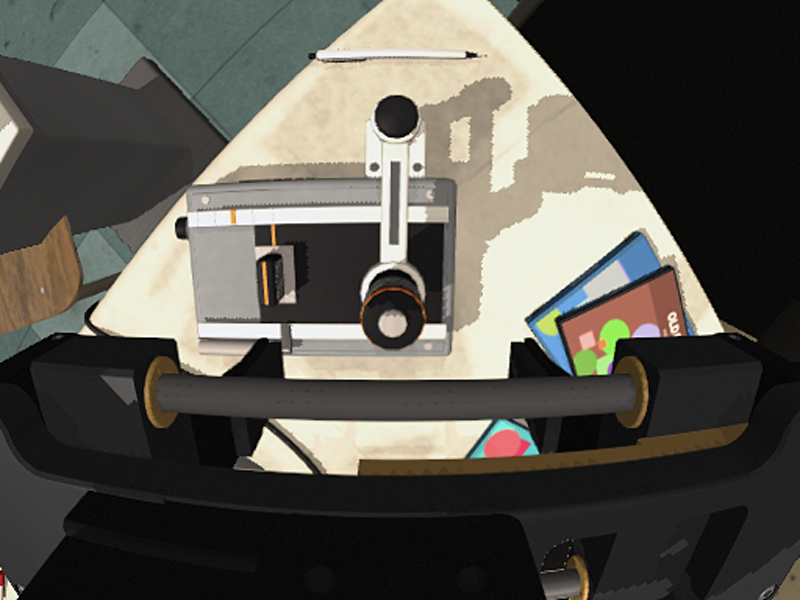

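The camera stands at the predicted window point (393,323), released. The shutter is shut, with the pull at about (268,280) as predicted. Next I turn and move over the pull.

Emit:
{"api": "send_rows", "payload": {
  "xyz": [
    [0, -10, 0],
    [0, -20, 0],
    [0, -30, 0],
    [0, -40, 0],
    [0, -50, 0],
    [0, -60, 0],
    [0, -70, 0],
    [0, -80, 0],
    [0, -90, 0],
    [0, -92, 0]
  ],
  "dr": [
    [0, 0, -0.12],
    [0, 0, -0.24],
    [0, 0, -0.36],
    [0, 0, -0.48],
    [0, 0, -0.6],
    [0, 0, -0.72],
    [0, 0, -0.84],
    [0, 0, -0.96],
    [0, 0, -1.08],
    [0, 0, -1.2]
  ],
  "jaw": 60
}}

```text
time: 7.85
position: [0.4647, 0.2803, 0.2388]
tool_rot: [0.72, -3.056, 0.002]
ft_force: [0.3, 0.2, -0.4]
grip_width: 0.692
grip_force: 0.0
```

Emit:
{"api": "send_rows", "payload": {
  "xyz": [
    [0, 0, 0],
    [0, 0, 0],
    [0, 0, 0],
    [0, 0, 0],
    [0, 0, 10],
    [0, 0, 20],
    [0, 0, 30],
    [0, 0, 40],
    [0, 0, 50],
    [0, 0, 50]
  ],
  "dr": [
    [0, 0, -0.12],
    [0, 0, -0.24],
    [0, 0, -0.371],
    [0, 0, -0.371],
    [0, 0, -0.371],
    [0, 0, -0.371],
    [0, 0, -0.371],
    [0, 0, -0.371],
    [0, 0, -0.371],
    [0, 0, -0.371]
  ]
}}

```text
time: 8.68
position: [0.4643, 0.2808, 0.1864]
tool_rot: [1.261, -2.872, 0.001]
ft_force: [-0.1, -0.2, 0.1]
grip_width: 0.689
grip_force: 0.0
```

```bash
python3 - <<'E'
from h import *
p=pose();s=get_state();print(p,s['joint_positions'].round(2))
X=[.4875,.3056,.8278]
T=R.from_rotvec(p[1]).as_matrix();y=np.arctan2(T[1,1],T[0,1]);print('turn about tool z',-((X[2]+np.pi/2)-y))
tgt=b2w(X,[-30,0,77])[0];print((T.T@(tgt-p[0])*1e3).round(1))
print(proj('side',b2w(X,[-30,0,84])))
im=get_image('side');cv2.imwrite('pics/s1.png',cv2.resize(im[150:290,150:340,::-1],(800,590),interpolation=cv2.INTER_CUBIC))
E
```

```text
(array([0.46434385, 0.28081033, 0.18641747]), array([ 1.26142522e+00, -2.87203422e+00,  1.38638026e-03])) [-0.62  0.13  0.03  1.79 -0.    1.23  1.81]
turn about tool z -0.00011349474673316706
[ -4.4  -0.4 109.4]
[[228.88501766 212.3969056 ]]
```

View pics/s1.png

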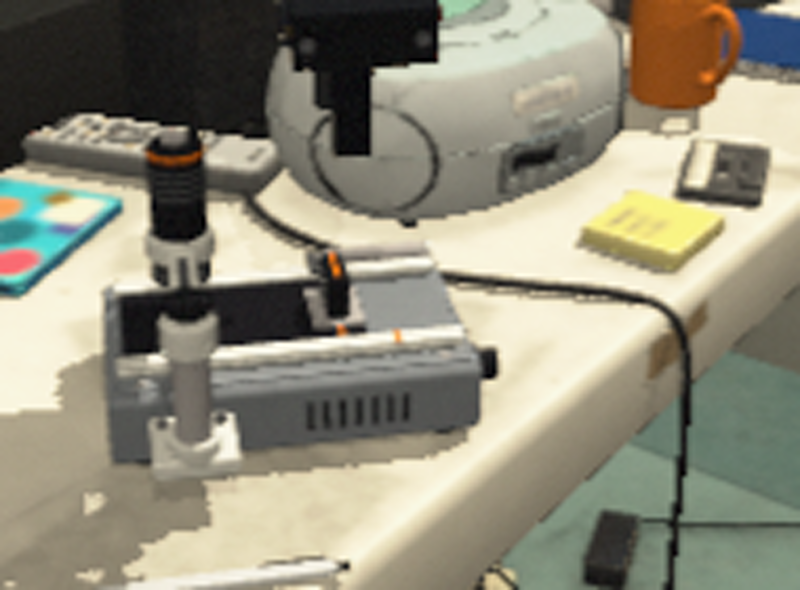

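The side view confirms the pull top at (332,262) in the crop, exactly as predicted. Descending.

Emit:
{"api": "send_rows", "payload": {
  "xyz": [
    [-4, 0, 12],
    [-4, 0, 24],
    [-4, 0, 36],
    [-4, 0, 48],
    [-4, 0, 60],
    [-4, 0, 72],
    [-4, 0, 84],
    [-4, 0, 96],
    [-4, 0, 108],
    [-4, 0, 108]
  ],
  "dr": [
    [0, 0, 0],
    [0, 0, 0],
    [0, 0, 0],
    [0, 0, 0],
    [0, 0, 0],
    [0, 0, 0],
    [0, 0, 0],
    [0, 0, 0],
    [0, 0, 0],
    [0, 0, 0]
  ]
}}

```text
time: 9.57
position: [0.4669, 0.2836, 0.0785]
tool_rot: [1.262, -2.872, 0.001]
ft_force: [-0.7, -0.1, 0.3]
grip_width: 0.69
grip_force: 0.0
```

Emit:
{"api": "send_rows", "payload": {
  "xyz": [
    [0, 0, 0],
    [0, 0, 0],
    [0, 0, 0],
    [0, 0, 0],
    [0, 0, 0],
    [0, 0, 0],
    [0, 0, 0],
    [0, 0, 0],
    [0, 0, 0],
    [0, 0, 0]
  ],
  "dr": [
    [0, 0, 0],
    [0, 0, 0],
    [0, 0, 0],
    [0, 0, 0],
    [0, 0, 0],
    [0, 0, 0],
    [0, 0, 0],
    [0, 0, 0],
    [0, 0, 0],
    [0, 0, 0]
  ],
  "jaw": 20,
  "grip_force": 50
}}

```text
time: 10.4
position: [0.4694, 0.2845, 0.0823]
tool_rot: [-1.263, 2.875, -0.001]
ft_force: [2.1, -1.2, 4.8]
grip_width: 0.385
grip_force: 50.0
```

Emit:
{"api": "send_rows", "payload": {
  "xyz": [
    [1.5, 0, 0],
    [3, 0, 0],
    [4.5, 0, 0],
    [6, 0, 0],
    [7.5, 0, 0],
    [9, 0, 0],
    [10.5, 0, 0],
    [12, 0, 0],
    [13.5, 0, 0],
    [15, 0, 0]
  ],
  "dr": [
    [0, 0, 0],
    [0, 0, 0],
    [0, 0, 0],
    [0, 0, 0],
    [0, 0, 0],
    [0, 0, 0],
    [0, 0, 0],
    [0, 0, 0],
    [0, 0, 0],
    [0, 0, 0]
  ]
}}

```text
time: 11.23
position: [0.4605, 0.2749, 0.0823]
tool_rot: [-1.262, 2.871, 0.001]
ft_force: [7.4, 2.2, -0.9]
grip_width: 0.387
grip_force: 50.0
```

```bash
python3 - <<'E'
from h import *
p=pose();s=get_state();print(p,s['ft_force'],s['grip_width'],s['grip_force'])
X=[.4875,.3056,.8278];d=p[0][:2]-X[:2];print('box x,y mm',d@[np.cos(X[2]),np.sin(X[2])]*1e3,d@[-np.sin(X[2]),np.cos(X[2])]*1e3)
P=proj('side',b2w(X,[-45,0,84]))[0];print((P-[180,165])*8)
im=get_image('side');cv2.imwrite('pics/s2.png',cv2.resize(im[165:240,180:280,::-1],(800,600),interpolation=cv2.INTER_CUBIC))
E
```

```text
(array([0.46054777, 0.27493692, 0.08229672]), array([-1.26153217e+00,  2.87054917e+00,  1.47402192e-03])) [ 7.43912772  2.20955731 -0.89050896] 0.3872126279932224 50.00024914741516
box x,y mm -40.814785489593 -0.8946697119674827
[439.2442999  375.09650384]
```

View pics/s2.png

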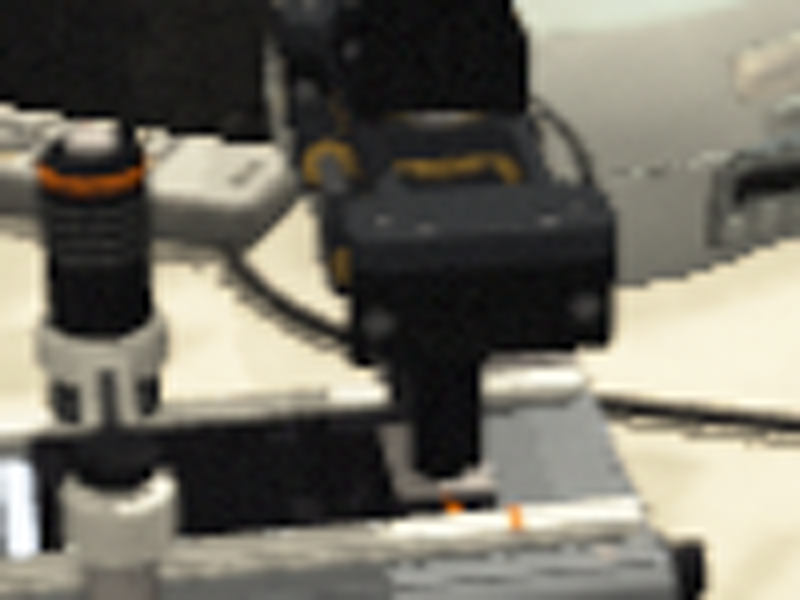

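The pull is gripped and the lit strip has appeared at the left. The orange line at (453,507) stands about 18 mm short of the half mark at (517,517), so the shutter is about 12 mm open. Pulling on.

Emit:
{"api": "send_rows", "payload": {
  "xyz": [
    [2, 0, 0],
    [4, 0, 0],
    [6, 0, 0],
    [8, 0, 0],
    [10, 0, 0],
    [12, 0, 0],
    [14, 0, 0],
    [16, 0, 0],
    [17, 0, 0],
    [17, 0, 0]
  ],
  "dr": [
    [0, 0, 0],
    [0, 0, 0],
    [0, 0, 0],
    [0, 0, 0],
    [0, 0, 0],
    [0, 0, 0],
    [0, 0, 0],
    [0, 0, 0],
    [0, 0, 0],
    [0, 0, 0]
  ]
}}

```text
time: 12.12
position: [0.4495, 0.2629, 0.0823]
tool_rot: [-1.261, 2.869, 0.002]
ft_force: [8.3, 3.2, -2.3]
grip_width: 0.383
grip_force: 50.0
```

```bash
python3 - <<'E'
from h import *
p=pose();s=get_state();print(p,s['ft_force'],s['grip_width'],s['grip_force'])
X=[.4875,.3056,.8278];d=p[0][:2]-X[:2];print('box x,y mm',d@[np.cos(X[2]),np.sin(X[2])]*1e3,d@[-np.sin(X[2]),np.cos(X[2])]*1e3)
im=get_image('side');cv2.imwrite('pics/s3.png',cv2.resize(im[165:240,180:280,::-1],(800,600),interpolation=cv2.INTER_CUBIC))
E
```

```text
(array([0.44947391, 0.26285049, 0.08230591]), array([-1.26102323e+00,  2.86924381e+00,  2.05907792e-03])) [ 8.29695518  3.21783628 -2.2861845 ] 0.3831132929647613 49.99940872192383
box x,y mm -57.207214999314125 -0.9158268604181132
```

View pics/s3.png

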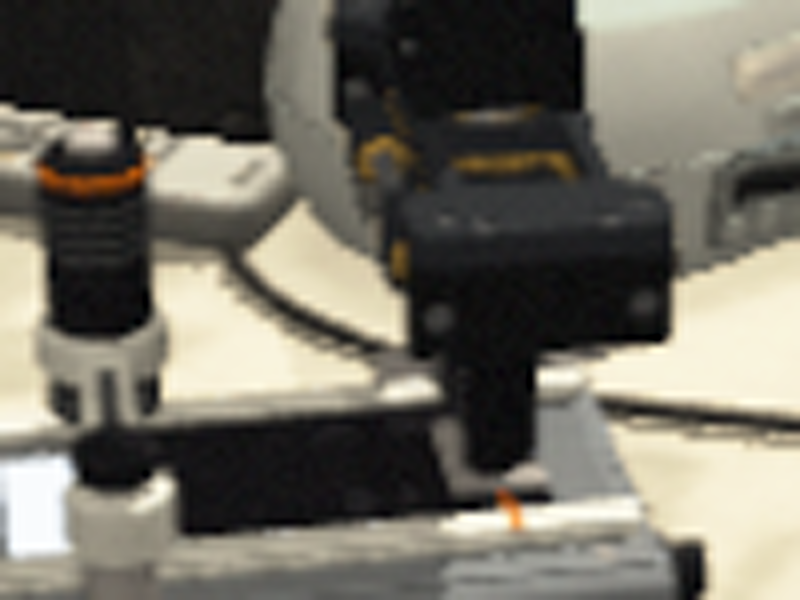

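The orange line at (508,500) now runs into the half mark at (517,515), so the shutter is about 28–29 mm open. The camera has not moved. I'll nudge 1 mm and hold.

Emit:
{"api": "send_rows", "payload": {
  "xyz": [
    [0.5, 0, 0],
    [1, 0, 0],
    [1, 0, 0],
    [1, 0, 0],
    [1, 0, 0],
    [1, 0, 0],
    [1, 0, 0],
    [1, 0, 0],
    [1, 0, 0],
    [1, 0, 0]
  ],
  "dr": [
    [0, 0, 0],
    [0, 0, 0],
    [0, 0, 0],
    [0, 0, 0],
    [0, 0, 0],
    [0, 0, 0],
    [0, 0, 0],
    [0, 0, 0],
    [0, 0, 0],
    [0, 0, 0]
  ]
}}

```text
time: 13.0
position: [0.4489, 0.2623, 0.0823]
tool_rot: [-1.261, 2.869, 0.002]
ft_force: [8.4, 3.4, -2.5]
grip_width: 0.385
grip_force: 50.0
```

Emit:
{"api": "send_rows", "payload": {
  "xyz": [
    [0, 0, 0],
    [0, 0, 0],
    [0, 0, 0],
    [0, 0, 0],
    [0, 0, 0],
    [0, 0, 0],
    [0, 0, 0],
    [0, 0, 0],
    [0, 0, 0],
    [0, 0, 0]
  ],
  "dr": [
    [0, 0, 0],
    [0, 0, 0],
    [0, 0, 0],
    [0, 0, 0],
    [0, 0, 0],
    [0, 0, 0],
    [0, 0, 0],
    [0, 0, 0],
    [0, 0, 0],
    [0, 0, 0]
  ]
}}

```text
time: 13.83
position: [0.449, 0.2623, 0.0823]
tool_rot: [-1.261, 2.869, 0.002]
ft_force: [8.9, 3.0, -2.6]
grip_width: 0.386
grip_force: 50.0
```

```bash
python3 - <<'E'
from h import *
s=get_state();print(s['position'],s['ft_force'],s['grip_width'])
im=get_image('side');cv2.imwrite('pics/s4.png',cv2.resize(im[215:240,225:260,::-1],(700,500),interpolation=cv2.INTER_CUBIC))
E
```

```text
[0.44898649 0.26231552 0.08233549] [ 8.89524199  3.03051888 -2.64960731] 0.38579647742690426
```

View pics/s4.png

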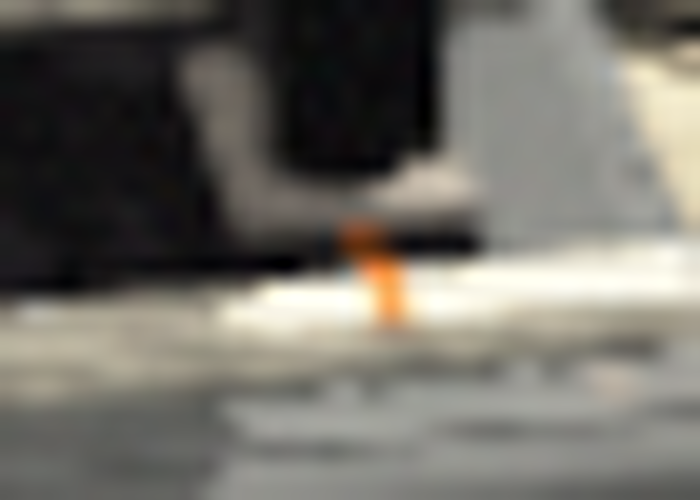

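The orange line at (362,238) meets the half mark at (378,265) within about 1 mm, and the readings are steady. Handing in.

```bash
python3 -c "
from bench import *
print(close_job())"
```

```text
the job is handed in; nothing more can be done
None
```

The camera stands over the window, about 2 mm off centre when last measured. The gripper is holding the shutter at half (about 29 mm, read from the marks). The job is handed in, but no verdict came back.

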